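# Hang the tool caddy on the two latching hooks

### The arm

A 7-joint arm with a two-finger parallel gripper is mounted at the origin on a cart in front of the work surface, level with it; the furniture and walls round the work are solid. World frame = base frame: x ahead of the robot, y to its left, z up, the work surface at z = 0. Lengths are in m, angles in rad, forces in N, time in s.
With the tool pointing down it reaches from about 0.35 to 0.9 m from the base axis. Payload 8.1 kg.
Tool frame: the origin (TCP) lies between the finger pads; the fingertips stand 19 mm ahead of it and the grasp point (between the pads) is the TCP; y points along the fingers, x is the direction in which the jaws open and shut, and the axes are right-handed (so a half turn about y gives the same grasp; the last joint's range is limited). The gripper opens to 92 mm and grips with 3 to 60 N. Pads are 19 mm wide; open, the fingers measure 130 mm over their backs; the gripper's body (75 mm by 190 mm) begins 47 mm behind the grasp point.
Start: joints at [-1.308, 0.434, 0.025, 1.573, -0.012, 1.134, -0.075], TCP at [0.224, 0.584, 0.246] pointing down, gripper open.
Joint ranges: [-2.62, 2.62], [-0.44, 2.09], [-1.27, 1.32], [0.08, 2.57], [-1.32, 4.46], [0.12, 2], [-2.74, 2.74]. Speed limits (rad/s): [2.22, 2.22, 3.01, 3.01, 3.14, 3.14, 3.14].

### API

Orientations are given as a rotation vector (axis times angle).
In Python, from cell import arm gives the robot as it stands.
- The arm moves only by the tool move_arm, never from a script. Its argument "series" is a list of rows, each an object of numbers: "x", "y", "z": the shift along the tool's x, y, z in cm; "rx", "ry", "rz": the turn, a rotation vector about the tool's x, y, z in rad. In form: [{"x": .., "y": .., "z": .., "rx": .., "ry": .., "rz": ..}, ...]. A call has 1 to 12 rows; each row shifts and turns the pose as measured when the row begins, along the tool's axes as they then stand; what a row does not reach is not made up. A row lasts 1/8 s, in which the tool goes at most 62.5 mm and 10.7 degrees, less where a joint would pass 70% of its speed; a pose out of reach is approached as far as the arm can. A call is refused whole if a number of a shift passes 6.25 or a number of a turn 0.188, either way. A call with a gripper value outside its range is refused whole. "jaw" is the finger opening in cm, from 0 to 9.18, set as the call begins (left out, the last holds). The fingers move at their own pace and stop on an object; "newtons" is the grip in N (left out, the last holds). Time passes only in rows, so rows that do not move let the fingers close. It gives the time, the measured TCP pose, the force and the opening at its end, in the units of the state.
- arm.observe(): the state, without advancing time (a new reading comes with each control period).
- arm.get_image(name): name is "side" or "top"; returns the picture (400x640x3 uint8, blue, green, red); there is no depth.
- arm.camera_params(name): a dict with "K" (3x3 intrinsics, pixels), "k1" (the pictures are not rectified: a ray, as slopes to the right and down, at radius r is drawn at 1 + k1 r^2 times it, then the intrinsics apply), "R" (3x3) and "t" (3): a world point X has camera coordinates R X + t. Camera axes: x right, y down, z forward; pixel columns grow to the right and rows downward; lengths in m; the calibration is good to about 2 mm. A picture is of the moment at which its call begins. camera_params takes no time and is no camera call.
- arm.sign_off(): hands the job in, once; it reports no verdict.
The state is a dict: "clock": time; "joints": joint angles; "dq": joint speeds; "joint_efforts": joint torques, N m; "position": TCP position; "ee_rot": TCP orientation; "force": force on the tool from outside, world axes, zero at the start; "ft_torque": the same for the moment, N m; "width": opening from 0.0 (shut) to 1.0 (fully open).
Only numpy, scipy, OpenCV 4.12 (cv2) and the standard library are available. Lean on these libraries where they do the work, as an engineer would, in place of code of your own. Each camera call takes 0.05 s, during which the arm holds its last target.

### The job

Hang the empty plywood tool caddy by its bar on the two hooks of the steel stand, pressing it gently down until it is fully home at both ends and both spring keepers have snapped shut over the bar. Before letting go, pull it lightly up against both keepers at once to check that both ends hold, then let go and leave it hanging. Don't force it.

Things in the scene. Friction and masses are not known exactly. Their poses are not given: they have to be found in the camera images.
- caddy: empty plywood tool caddy, loose, about 0.45 kg: tray 64 x 206 x 33 mm, an end board at y = -100 and +100 mm (10 mm thick, 34 mm wide, up to z = 117 mm) and a 12 mm steel bar along y with its centre at z = 100 mm. Origin at the middle of the underside, z up. It is the same either way round.
- bar_mid (a point): middle of the caddy's bar, on its centre line: the place to grip, from above, fingers on the front and back of the bar. The bar runs 145 mm to either side, ending in collars of 18 mm diameter (141 to 147 mm out); what goes into the hooks is the bar between end board and collar, 105 to 141 mm out.
- stand: dark steel base plate 130 x 310 x 12 mm, fixed to the bench; with it go two guide rods, a crossbeam clamped on them and a grey hook post at each end of the beam (y = +125 and -125 mm). Origin at the underside, straight below the line between the two seats; y along that line, z up, hook lips on the -x side (to the robot), uprights on the +x side. Neither post bears over 30 N from the caddy.
- seat_left (a point): where the centre of the bar comes to lie in the left (+y) hook, as drawn: 148 mm over the stand's underside; axes as the stand's. This point does not follow the real hook: the beam was clamped by hand up to 14 mm higher or lower, and each post another 3 mm, so the real seat is up to 17 mm off in height (to be felt) and the two differ by up to 6 mm; x and y are true.
- seat_right (a point): the same for the right (-y) hook. Hook, in mm from the real seat: throat open upward, 16 wide in y, bar play +-2 in x; lip's inner face at x = -8 up to z = 17, then flaring out to x = -25, z = 39; upright at x = 20 to 38, up to z = 47 (carry the caddy in over it). The bar can pivot a little between the fingers to suit unlevel hooks.
- keeper_left (a joint): spring keeper of the left hook, rad: 0 shut, to 0.85 pushed back; under 0.12 counts as shut. A steel tongue 27 mm long from a pivot 16 mm behind and 35 mm over the real seat, sloping at 45 degrees forward and down across the throat to its tip 3 mm before and 16 mm over the seat. A bar coming down swings it back; it springs shut over the bar when the bar is home.
- keeper_right (a joint): the same for the right hook. A bar coming down meets the keepers 29 to 34 mm over the real seat; pressing past both takes 10 to 17 N at first, then less; they shut in the last 2 to 6 mm, and the seat is a hard stop. Pulled up, the bar meets the shut keepers after 6 to 10 mm and is held; the check pull must put over 1 N on both at once for 0.1 s (10 to 18 N beyond the weight does).

How it is judged:
By the outcome, as a careful person would: the job done as asked, in the order asked, and still so for the second after the job is handed in, with the robot touching nothing.
It also fails if it takes over 56 s, if anything falls off the work surface, if the arm or the gripper's body presses on something with over 40 N, if the wrist force passes 120 N, or if a joint passes its speed limit or range.

## Working session

There is one attempt and no reset: what is moved stays moved. The work goes in short steps, Python scripts to look and compute and a tool call to move; the robot and the scene stay as the last step left them, time stands still between calls to the robot, and variables do not carry over. Pictures are saved under pics/ and viewed, and the job is handed in when it is done.

Besides the shell and the picture viewer there is one more tool, called after "Request:" as name([rows], argument=value, ...), one row to a line, values as JSON. move_arm: Moves the arm, as the interface text tells. Its arguments: {"type":"object","properties":{"series":{"type":"array","items":{"type":"object","properties":{"x":{"type":"number"},"y":{"type":"number"},"z":{"type":"number"},"rx":{"type":"number"},"ry":{"type":"number"},"rz":{"type":"number"}}}},"jaw":{"type":"number"},"newtons":{"type":"number"}},"required":["series"]}

```bash
ls; mkdir -p pics; python3 - <<'E'
from cell import arm
import cv2
print(arm.observe())
for n in("side","top"):
    cv2.imwrite(f"pics/{n}0.png",arm.get_image(n)); print(n,arm.camera_params(n))
E
```

```text
pics
{'clock': 0.0, 'joints': array([-1.30760565,  0.43520876,  0.02496248,  1.5741027 , -0.01161655,
        1.13400706, -0.07507109]), 'dq': array([ 9.03703587e-04, -1.09175153e-03,  2.80192986e-03, -1.48246076e-03,
        6.85473661e-04, -2.24041464e-04, -1.49239260e-05]), 'joint_efforts': array([-1.03763716e-03, -6.67860174e+01,  9.84035097e-01, -3.14463723e+01,
       -6.06264593e-02,  4.28719819e-02,  1.78878272e-04]), 'position': array([0.22342084, 0.58317797, 0.2449515 ]), 'ee_rot': array([-1.36136891, -0.9347554 ,  0.93678379]), 'force': array([ 0.04515501, -0.16097472, -0.25895591]), 'ft_torque': array([-0.02778778, -0.0139957 , -0.03511418]), 'width': 0.9998266006439034}
side {'K': array([[366.31402714,   0.        , 319.36182906],
       [  0.        , 366.31402714, 191.51108431],
       [  0.        ,   0.        ,   1.        ]]), 'k1': -0.008363519608566265, 'R': array([[ 9.99316945e-01, -3.69529271e-02, -3.52272501e-04],
       [-2.32104457e-02, -6.20204619e-01, -7.84096618e-01],
       [ 2.87561841e-02,  7.83569213e-01, -6.20638679e-01]]), 't': array([-0.55027582,  0.09352645,  0.95802297])}
top {'K': array([[382.92775708,   0.        , 318.4111808 ],
       [  0.        , 382.92775708, 204.40580309],
       [  0.        ,   0.        ,   1.        ]]), 'k1': -0.09028708999956037, 'R': array([[ 0.01159149, -0.99991551, -0.00588338],
       [-0.99904841, -0.01133363, -0.04211667],
       [ 0.04204643,  0.00636598, -0.99909538]]), 't': array([0.00664522, 0.5605376 , 1.20414409])}
```

View pics/side0.png

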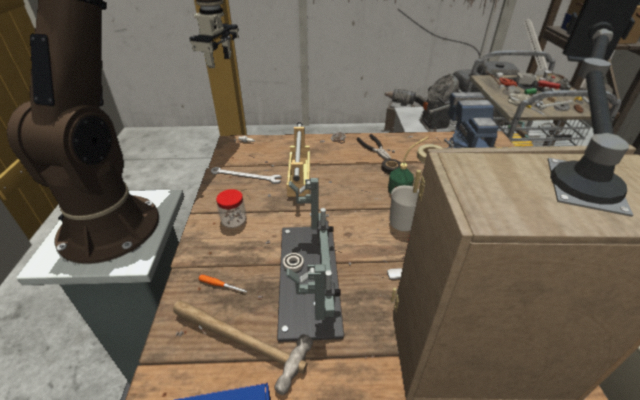

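View pics/top0.png

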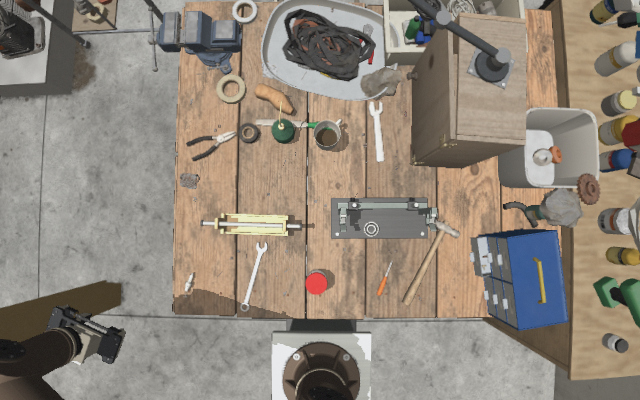

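```bash
python3 - <<'E'
import cv2
t=cv2.imread("pics/top0.png");s=cv2.imread("pics/side0.png")
cv2.imwrite("pics/c1.png",cv2.resize(t[195:255,190:320],None,fx=6,fy=6,interpolation=cv2.INTER_CUBIC))
cv2.imwrite("pics/c2.png",cv2.resize(t[185:250,320:450],None,fx=6,fy=6,interpolation=cv2.INTER_CUBIC))
cv2.imwrite("pics/c3.png",cv2.resize(s[110:350,250:370],None,fx=2.5,fy=2.5,interpolation=cv2.INTER_CUBIC))
E
```

```text
(no output)
```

View pics/c1.png

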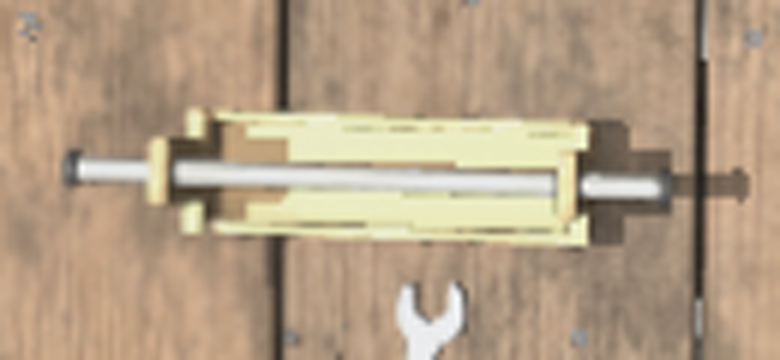

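View pics/c2.png

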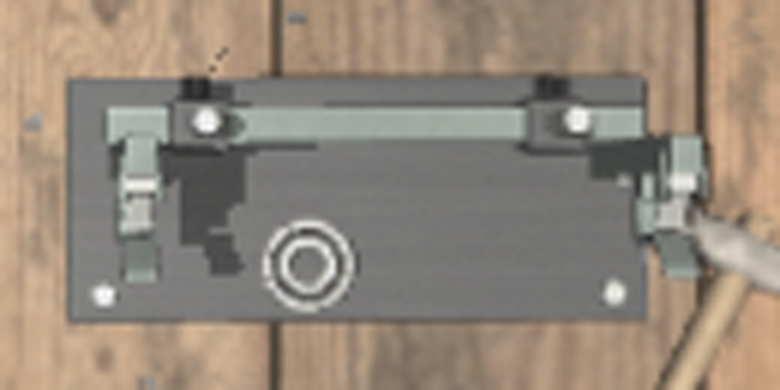

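View pics/c3.png

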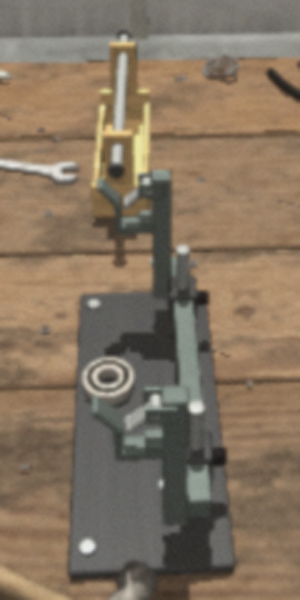

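```bash
cat > h.py <<'E'
import numpy as np, cv2
from scipy.optimize import least_squares
from cell import arm
P={n:arm.camera_params(n) for n in("side","top")}
def proj(n,X):
    p=P[n];c=np.asarray(X)@p["R"].T+p["t"];u=c[...,:2]/c[...,2:];r2=(u**2).sum(-1,keepdims=True)
    u=u*(1+p["k1"]*r2);K=p["K"];return np.stack([u[...,0]*K[0,0]+K[0,2],u[...,1]*K[1,1]+K[1,2]],-1)
def onplane(n,px,z):
    f=lambda q:proj(n,np.array([q[0],q[1],z]))-px
    return least_squares(f,[0.45,0.0]).x
E
python3 - <<'E'
from h import *
o=lambda x,y,ox,oy,f:np.array([(x+.5)/f-.5+ox,(y+.5)/f-.5+oy])
for nm,a in(("L",(72,167)),("R",(664,188))):
    print(nm,onplane("top",o(*a,190,195,6),.1))
# caddy collars in side c3
for nm,a in(("far",(123,35)),("near",(117,166))):
    print("side",nm,onplane("side",o(*a,250,110,2.5),.1))
C=[onplane("top",o(x,y,320,185,6),.012) for x,y in((67,77),(645,77),(645,320),(67,320))]
print(np.array(C),np.mean(C,0))
C=[onplane("side",o(x,y,250,110,2.5),.012) for x,y in((80,293),(208,293),(234,572),(70,575))]
print(np.array(C),np.mean(C,0))
E
```

```text
L [0.49923279 0.35890616]
R [0.49280796 0.06517398]
side far [0.49731439 0.36230066]
side near [0.49298895 0.07146364]
[[ 0.58308653 -0.02587225]
 [ 0.58671137 -0.33394921]
 [ 0.4575654  -0.33413122]
 [ 0.45470379 -0.02721216]] [ 0.52051677 -0.18029121]
[[ 0.45272496 -0.02801655]
 [ 0.58426464 -0.03291883]
 [ 0.5839637  -0.3402416 ]
 [ 0.458499   -0.3380575 ]] [ 0.51986307 -0.18480862]
```

```bash
python3 - <<'E'
import cv2,numpy as np
t=cv2.imread("pics/top0.png");s=cv2.imread("pics/side0.png")
def z(im,x,y,w,h,f): return cv2.resize(im[y:y+h,x:x+w],None,fx=f,fy=f,interpolation=cv2.INTER_CUBIC)
cv2.imwrite("pics/d1.png",np.hstack([z(t,330,195,30,40,13),z(t,420,195,30,40,13)]))
cv2.imwrite("pics/d2.png",np.hstack([z(s,283,170,50,72,8),z(s,283,260,50,72,8)]))
E
```

```text
(no output)
```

View pics/d1.png

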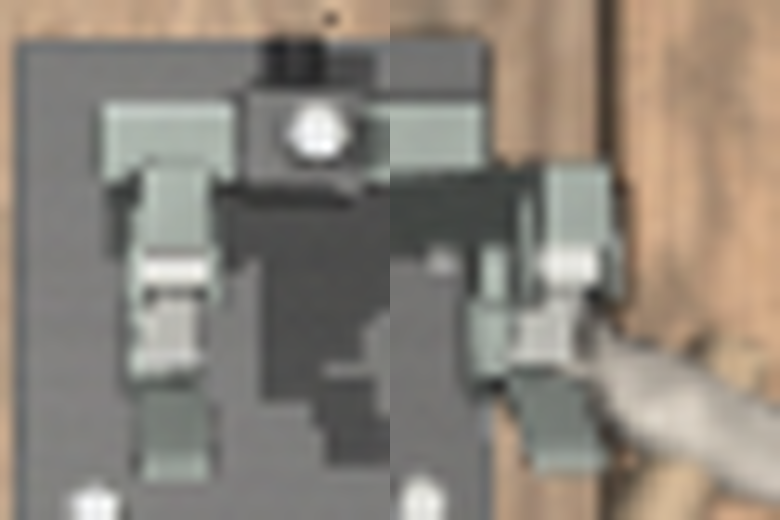

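View pics/d2.png

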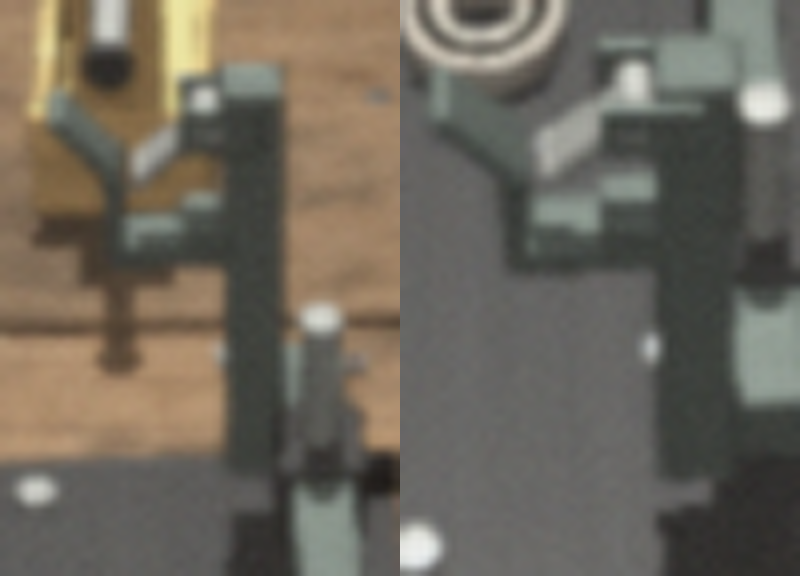

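```bash
cat > fit.py <<'E'
from h import *
o=lambda x,y,ox,oy,f:np.array([(x+.5)/f-.5+ox,(y+.5)/f-.5+oy])
tl=lambda x,y:o(x,y,330,195,13); tr=lambda x,y:o(x-390,y,420,195,13)
sl=lambda x,y:o(x,y,283,170,8); sr=lambda x,y:o(x-400,y,283,260,8)
# (cam, px, side(+1 left), x, dy (units of half width), z)
F=[("top",tl(143,167),1,38,1,47),("top",tl(212,167),1,38,-1,47),("top",tl(178,268),1,16,0,37),("top",tl(143,480),1,-26,1,39),("top",tl(210,480),1,-26,-1,39),
("top",tr(545,165),-1,38,1,47),("top",tr(610,165),-1,38,-1,47),("top",tr(570,268),-1,16,0,37),("top",tr(535,470),-1,-26,1,39),("top",tr(605,470),-1,-26,-1,39),
("side",sl(225,95),1,20,-1,47),("side",sl(283,97),1,38,-1,47),("side",sl(225,68),1,20,1,47),("side",sl(280,67),1,38,1,47),("side",sl(205,98),1,16,-.3,37),
("side",sr(660,90),-1,20,-1,47),("side",sr(735,92),-1,38,-1,47),("side",sr(658,40),-1,20,1,47),("side",sr(630,80),-1,16,-.3,37),
("side",sl(57,118),1,-26,-1,39),("side",sr(435,115),-1,-26,-1,39)]
plate=[("top",o(x,y,320,185,6)) for x,y in((67,77),(645,77),(645,320),(67,320))]
def W(p,X,Y,Z):
    c,s=np.cos(p[2]),np.sin(p[2]);return np.array([p[0]+c*X-s*Y,p[1]+s*X+c*Y,Z])
# p: x,y,yaw,zL,zR,w, cam bias px for side(2)/top(2)
def res(p):
    r=[]
    for n,px,sd,x,dy,z in F:
        X=W(p,x*1e-3,sd*.125+dy*p[5],(p[3] if sd>0 else p[4])+z*1e-3)
        b=p[6:8] if n=="side" else p[8:10]
        r+=list(proj(n,X)+b-px)
    return np.r_[np.array(r), p[6:]/1.0]
if __name__=="__main__":
    s=least_squares(res,[.51,-.18,.01,.148,.148,.008,0,0,0,0],x_scale=[.01,.01,.01,.01,.01,.01,1,1,1,1],loss="soft_l1")
    print(np.round(s.x,4)); R=res(s.x)[:2*len(F)].reshape(-1,2)
    for f,r in zip(F,R): print(f[0],f[2:],np.round(r,1))
    p=s.x; print("seats",W(p,0,.125,p[3]),W(p,0,-.125,p[4]))
E
python3 fit.py
```

```text
[ 0.5092 -0.1812  0.0111  0.1351  0.1349  0.0069  0.0622  0.0051  0.0424
  0.0034]
top (1, 38, 1, 47) [0.2 0. ]
top (1, 38, -1, 47) [-0.1  0. ]
top (1, 16, 0, 37) [-0.2  0.4]
top (1, -26, 1, 39) [ 0.1 -0.6]
top (1, -26, -1, 39) [-0.1 -0.6]
top (-1, 38, 1, 47) [0.1 0.2]
top (-1, 38, -1, 47) [0.1 0.2]
top (-1, 16, 0, 37) [-0.3  0.3]
top (-1, -26, 1, 39) [ 0.3 -0. ]
top (-1, -26, -1, 39) [-0.2 -0. ]
side (1, 20, -1, 47) [-0.5 -0.1]
side (1, 38, -1, 47) [ 0.4 -0.6]
side (1, 20, 1, 47) [-0.7 -0.4]
side (1, 38, 1, 47) [ 0.4 -0.5]
side (1, 16, -0.3, 37) [0.2 1.9]
side (-1, 20, -1, 47) [-0.7 -0.4]
side (-1, 38, -1, 47) [ 0.6 -1. ]
side (-1, 20, 1, 47) [-0.7 -0.5]
side (-1, 16, -0.3, 37) [0.7 2.6]
side (1, -26, -1, 39) [-0.2  0.5]
side (-1, -26, -1, 39) [0.3 0.6]
seats [ 0.50780911 -0.05622156  0.13507002] [ 0.51057824 -0.30620622  0.13488923]
```

```bash
cat >> h.py <<'E'
from scipy.spatial.transform import Rotation as Ro
def goal(pos,yaw,flip=False):
    """print needed shift in tool axes (cm) and rotvec in tool axes. tool y down, tool x = +-world x rotated by yaw"""
    s=arm.observe();R=Ro.from_rotvec(s["ee_rot"])
    xa=np.array([np.cos(yaw),np.sin(yaw),0])*(-1 if flip else 1); ya=np.array([0,0,-1.]); G=Ro.from_matrix(np.stack([xa,ya,np.cross(xa,ya)],1))
    print("t",round(s["clock"],3),"pos",np.round(s["position"],4),"F",np.round(s["force"],2),"M",np.round(s["ft_torque"],2),"w",round(s["width"]*91.8,1))
    print("R\n",np.round(R.as_matrix(),3))
    if pos is not None: 
        d=np.array(pos)-s["position"]; print("shift tool cm",np.round(R.inv().apply(d)*100,2), "in goal axes",np.round(G.inv().apply(d)*100,2))
    print("turn tool",np.round((R.inv()*G).as_rotvec(),3),"joints",np.round(s["joints"],2))
E
python3 -c "
from h import *
for f in(0,1): goal([.4955,.2135,.22],-.019,f)"
```

```text
t 0.1 pos [0.2235 0.5833 0.245 ] F [-0.19 -0.2   0.24] M [-0.03  0.06  0.01] w 91.9
R
 [[ 0.358 -0.    -0.934]
 [ 0.934 -0.001  0.358]
 [-0.001 -1.    -0.   ]]
shift tool cm [-24.79   2.54 -38.63] in goal axes [ 27.9    2.5  -36.45]
turn tool [ 1.000e-03  1.224e+00 -1.000e-03] joints [-1.31  0.44  0.03  1.57 -0.01  1.13 -0.08]
t 0.1 pos [0.2235 0.5833 0.245 ] F [-0.19 -0.2   0.24] M [-0.03  0.06  0.01] w 91.9
R
 [[ 0.358 -0.    -0.934]
 [ 0.934 -0.001  0.358]
 [-0.001 -1.    -0.   ]]
shift tool cm [-24.79   2.54 -38.63] in goal axes [-27.9    2.5   36.45]
turn tool [-1.000e-03 -1.918e+00 -1.000e-03] joints [-1.31  0.44  0.03  1.57 -0.01  1.13 -0.08]
```

```bash
cat >> h.py <<'E'
def plan(pos,yaw,n):
    s=arm.observe();R=Ro.from_rotvec(s["ee_rot"])
    xa=np.array([np.cos(yaw),np.sin(yaw),0]); ya=np.array([0,0,-1.]); G=Ro.from_matrix(np.stack([xa,ya,np.cross(xa,ya)],1))
    rv=(R.inv()*G).as_rotvec()/n; d=(np.array(pos)-s["position"])/n
    for i in range(n):
        print(np.round((R*Ro.from_rotvec(rv*i)).inv().apply(d)*100,2).tolist(),np.round(rv,3).tolist())
E
python3 -c "
from h import *
plan([.4955,.2135,.2],-.019,10)"
```

```text
[-2.48, 0.45, -3.86] [0.0, 0.122, -0.0]
[-1.99, 0.45, -4.14] [0.0, 0.122, -0.0]
[-1.47, 0.45, -4.35] [0.0, 0.122, -0.0]
[-0.93, 0.45, -4.5] [0.0, 0.122, -0.0]
[-0.37, 0.45, -4.58] [0.0, 0.122, -0.0]
[0.19, 0.45, -4.59] [0.0, 0.122, -0.0]
[0.75, 0.45, -4.53] [0.0, 0.122, -0.0]
[1.3, 0.45, -4.4] [0.0, 0.122, -0.0]
[1.82, 0.45, -4.21] [0.0, 0.122, -0.0]
[2.32, 0.45, -3.96] [0.0, 0.122, -0.0]
```

Request:
move_arm([
  {"x":-2.5,"y":0.4,"z":-3.9,"ry":0.122},
  {"x":-2.0,"y":0.4,"z":-4.1,"ry":0.122},
  {"x":-1.5,"y":0.4,"z":-4.4,"ry":0.122},
  {"x":-0.9,"y":0.4,"z":-4.5,"ry":0.122},
  {"x":-0.4,"y":0.4,"z":-4.6,"ry":0.122},
  {"x":0.2,"y":0.4,"z":-4.6,"ry":0.122},
  {"x":0.8,"y":0.4,"z":-4.5,"ry":0.122},
  {"x":1.3,"y":0.4,"z":-4.4,"ry":0.122},
  {"x":1.8,"y":0.4,"z":-4.2,"ry":0.122},
  {"x":2.3,"y":0.4,"z":-4.0,"ry":0.122},
], jaw=9.18, newtons=30)

```text
invalid input
```

```bash
python3 -c "
from h import *
goal([.4955,.2135,.16],-.019)"
```

```text
t 0.1 pos [0.2235 0.5833 0.245 ] F [-0.19 -0.2   0.24] M [-0.03  0.06  0.01] w 91.9
R
 [[ 0.358 -0.    -0.934]
 [ 0.934 -0.001  0.358]
 [-0.001 -1.    -0.   ]]
shift tool cm [-24.78   8.54 -38.63] in goal axes [ 27.9    8.5  -36.45]
turn tool [ 1.000e-03  1.224e+00 -1.000e-03] joints [-1.31  0.44  0.03  1.57 -0.01  1.13 -0.08]
```

Request:
move_arm([
  {"x":-2.5,"y":0.4,"z":-3.9,"rx":0,"ry":0.122,"rz":0},
  {"x":-2.0,"y":0.4,"z":-4.1,"rx":0,"ry":0.122,"rz":0},
  {"x":-1.5,"y":0.4,"z":-4.4,"rx":0,"ry":0.122,"rz":0},
  {"x":-0.9,"y":0.4,"z":-4.5,"rx":0,"ry":0.122,"rz":0},
  {"x":-0.4,"y":0.4,"z":-4.6,"rx":0,"ry":0.122,"rz":0},
  {"x":0.2,"y":0.4,"z":-4.6,"rx":0,"ry":0.122,"rz":0},
  {"x":0.8,"y":0.4,"z":-4.5,"rx":0,"ry":0.122,"rz":0},
  {"x":1.3,"y":0.4,"z":-4.4,"rx":0,"ry":0.122,"rz":0},
  {"x":1.8,"y":0.4,"z":-4.2,"rx":0,"ry":0.122,"rz":0},
  {"x":2.3,"y":0.4,"z":-4.0,"rx":0,"ry":0.122,"rz":0},
], jaw=9.1, newtons=30)

```text
clock: 1.35
position: [0.4946, 0.2, 0.2011]
ee_rot: [-1.574, 0.04, -0.033]
force: [0.0, 1.1, 0.4]
width: 0.99
```

```bash
python3 -c "
from h import *
goal([.4955,.2135,.16],-.019)"
```

```text
t 1.35 pos [0.4946 0.2    0.2011] F [0.04 1.12 0.37] M [-0.05  0.02  0.02] w 90.9
R
 [[ 0.999 -0.004  0.046]
 [-0.046 -0.003  0.999]
 [-0.004 -1.    -0.003]]
shift tool cm [0.04 4.1  1.37] in goal axes [0.06 4.11 1.35]
turn tool [ 0.003 -0.027 -0.004] joints [-0.81  0.34  0.42  1.88 -0.17  0.96 -0.35]
```

Request:
move_arm([
  {"x":0.0,"y":2.0,"z":1.35,"rx":0,"ry":-0.027,"rz":0},
  {"x":0,"y":2.0,"z":0,"rx":0,"ry":0,"rz":0},
  {"x":0,"y":0,"z":0,"rx":0,"ry":0,"rz":0},
])

```text
clock: 1.72
position: [0.4973, 0.2084, 0.1596]
ee_rot: [-1.576, 0.026, -0.019]
force: [0.6, 0.3, -0.0]
width: 0.996
```

```bash
python3 -c "
from h import *
goal([.4955,.2135,.1],-.019)
cv2.imwrite('pics/t1.png',cv2.resize(arm.get_image('top')[190:260,180:320],None,fx=5,fy=5))
cv2.imwrite('pics/s1.png',cv2.resize(arm.get_image('side')[60:220,240:380],None,fx=4,fy=3.7))"
```

```text
t 1.725 pos [0.4973 0.2084 0.1596] F [ 0.6   0.28 -0.04] M [-0.06  0.04 -0.04] w 91.4
R
 [[ 1.    -0.004  0.029]
 [-0.029 -0.006  1.   ]
 [-0.004 -1.    -0.006]]
shift tool cm [-0.17  5.96  0.54] in goal axes [-0.18  5.96  0.51]
turn tool [ 0.006 -0.01  -0.004] joints [-0.8   0.4   0.4   1.91 -0.2   0.87 -0.32]
```

View pics/s1.png

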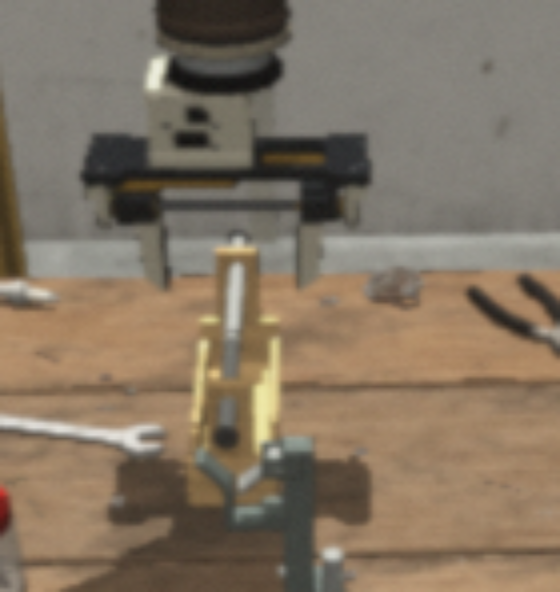

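View pics/t1.png

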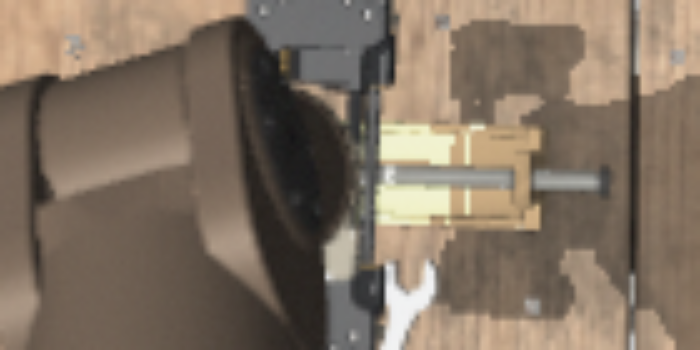

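Request:
move_arm([
  {"x":-0.1,"y":2.0,"z":0.5,"rx":0,"ry":-0.01,"rz":0},
  {"x":0,"y":2.0,"z":0.1,"rx":0,"ry":0,"rz":0},
  {"x":0,"y":2.0,"z":0,"rx":0,"ry":0,"rz":0},
  {"x":0,"y":0,"z":0,"rx":0,"ry":0,"rz":0},
], jaw=5)

```text
clock: 2.33
position: [0.4991, 0.2177, 0.1039]
ee_rot: [-1.57, 0.01, -0.015]
force: [0.1, -0.4, 0.8]
width: 0.607
```

```bash
python3 -c "
from h import *
goal([.4955,.2135,.1],-.019)"
```

```text
t 2.325 pos [0.4991 0.2177 0.1039] F [ 0.07 -0.36  0.78] M [-0.12  0.03  0.02] w 55.7
R
 [[ 1.     0.003  0.016]
 [-0.016  0.     1.   ]
 [ 0.003 -1.     0.   ]]
shift tool cm [-0.35  0.38 -0.43] in goal axes [-0.35  0.39 -0.43]
turn tool [-0.     0.003  0.003] joints [-0.78  0.48  0.36  1.95 -0.24  0.74 -0.29]
```

Request:
move_arm([
  {"x":-0.3,"y":0.35,"z":-0.3,"rx":0,"ry":0,"rz":0},
  {"x":0,"y":0,"z":0,"rx":0,"ry":0,"rz":0},
])

```text
clock: 2.58
position: [0.4968, 0.2151, 0.1022]
ee_rot: [-1.569, 0.008, -0.016]
force: [0.0, -0.7, 0.3]
width: 0.543
```

Request:
move_arm([
  {"x":0,"y":0,"z":0,"rx":0,"ry":0,"rz":0},
  {"x":0,"y":0,"z":0,"rx":0,"ry":0,"rz":0},
  {"x":0,"y":0,"z":0,"rx":0,"ry":0,"rz":0},
  {"x":0,"y":0,"z":0,"rx":0,"ry":0,"rz":0},
  {"x":0,"y":0,"z":0,"rx":0,"ry":0,"rz":0},
  {"x":0,"y":0,"z":0,"rx":0,"ry":0,"rz":0},
], jaw=0.6, newtons=45)

```text
clock: 3.32
position: [0.497, 0.2155, 0.1034]
ee_rot: [-1.568, 0.007, -0.017]
force: [-1.2, 0.6, 1.1]
width: 0.116
```

```bash
python3 -c "
from h import *
goal([.4955,.2135,.1],-.019)"
```

```text
t 3.325 pos [0.497  0.2155 0.1034] F [-1.2   0.61  1.07] M [-0.06  0.27 -0.04] w 10.7
R
 [[ 1.     0.006  0.015]
 [-0.015  0.003  1.   ]
 [ 0.006 -1.     0.003]]
shift tool cm [-0.15  0.34 -0.2 ] in goal axes [-0.14  0.34 -0.2 ]
turn tool [-0.003  0.004  0.006] joints [-0.77  0.48  0.36  1.96 -0.25  0.74 -0.28]
```

Request:
move_arm([
  {"x":0,"y":-0.5,"z":0,"rx":0,"ry":0,"rz":0},
  {"x":0,"y":-1.5,"z":0,"rx":0,"ry":0,"rz":0},
  {"x":0,"y":-2,"z":0,"rx":0,"ry":0,"rz":0},
  {"x":0,"y":-1,"z":0,"rx":0,"ry":0,"rz":0},
  {"x":0,"y":0,"z":0,"rx":0,"ry":0,"rz":0},
  {"x":0,"y":0,"z":0,"rx":0,"ry":0,"rz":0},
  {"x":0,"y":0,"z":0,"rx":0,"ry":0,"rz":0},
])

```text
clock: 4.2
position: [0.4956, 0.2145, 0.1552]
ee_rot: [-1.57, 0.009, -0.015]
force: [0.8, 0.5, -5.2]
width: 0.116
```

```bash
python3 -c "
from h import *
goal([.4955,.2135,.34],-.0)
cv2.imwrite('pics/t2.png',cv2.resize(arm.get_image('top')[190:260,180:320],None,fx=5,fy=5))
cv2.imwrite('pics/s2.png',cv2.resize(arm.get_image('side')[60:220,240:380],None,fx=4,fy=3.7))"
```

```text
t 4.2 pos [0.4956 0.2145 0.1552] F [ 0.81  0.45 -5.2 ] M [-0.08  0.03 -0.03] w 10.6
R
 [[ 1.     0.004  0.015]
 [-0.015  0.001  1.   ]
 [ 0.004 -1.     0.001]]
shift tool cm [  0.07 -18.48  -0.08] in goal axes [-1.000e-02 -1.848e+01 -1.000e-01]
turn tool [-0.001 -0.015  0.004] joints [-0.8   0.41  0.4   1.92 -0.2   0.85 -0.32]
```

View pics/s2.png

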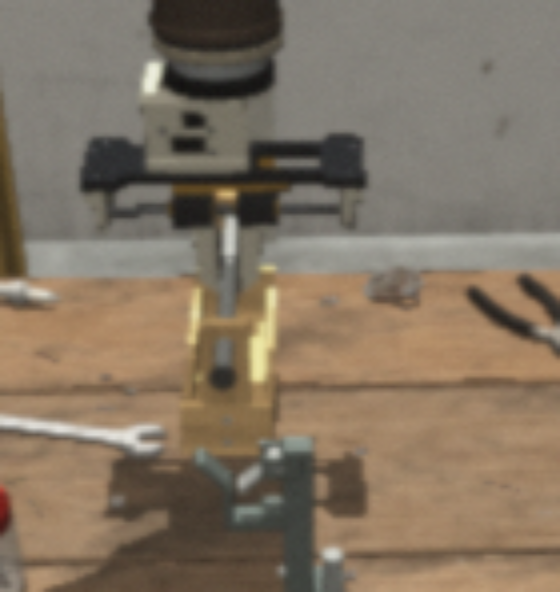

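```bash
python3 -c "
from h import *
print(onplane('side',np.array([222.5/4-.5+240,376.5/3.7-.5+60]),.152))
print(proj('side',[.493,.0695,.152]))
plan([.495,.2145,.345],.0,6)"
```

```text
[0.49162899 0.06380063]
[295.69771249 160.00184843]
[0.0, -3.16, 0.0] [-0.0, -0.003, 0.001]
[0.0, -3.16, 0.0] [-0.0, -0.003, 0.001]
[0.0, -3.16, 0.0] [-0.0, -0.003, 0.001]
[-0.0, -3.16, 0.0] [-0.0, -0.003, 0.001]
[-0.0, -3.16, 0.0] [-0.0, -0.003, 0.001]
[-0.01, -3.16, -0.0] [-0.0, -0.003, 0.001]
```

View pics/t2.png

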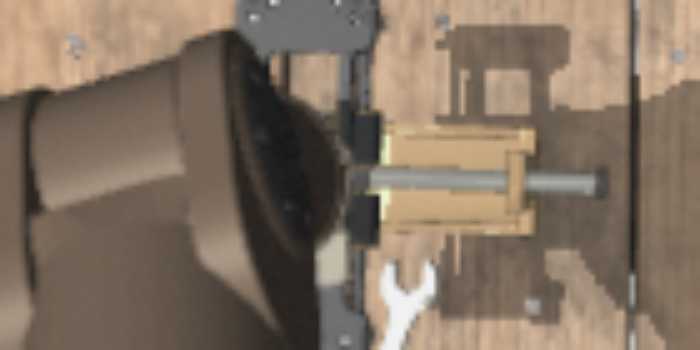

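```bash
python3 -c "
from h import *
print(onplane('top',np.array([602.5/5-.5+180,183.5/5-.5+190]),.152))"
```

```text
[0.49276661 0.06310331]
```

Request:
move_arm([
  {"x":0,"y":-2,"z":0,"rx":0,"ry":-0.005,"rz":0},
  {"x":0,"y":-4,"z":0,"rx":0,"ry":0,"rz":0},
  {"x":0,"y":-4,"z":0,"rx":0,"ry":0,"rz":0},
  {"x":0,"y":-4,"z":0,"rx":0,"ry":-0.005,"rz":0},
  {"x":0,"y":-3,"z":0,"rx":0,"ry":0,"rz":0},
  {"x":0,"y":-1,"z":0,"rx":0,"ry":0,"rz":0},
  {"x":0,"y":0,"z":0,"rx":0,"ry":-0.005,"rz":0},
])

```text
clock: 5.18
position: [0.4932, 0.2135, 0.3364]
ee_rot: [-1.574, 0.002, 0.001]
force: [0.3, 0.4, -6.2]
width: 0.117
```

```bash
python3 -c "
from h import *
goal([.509,-.181,.34],.011)
plan([.509,-.181,.345],.011,10)"
```

```text
t 5.175 pos [0.4932 0.2135 0.3364] F [ 0.3   0.36 -6.16] M [-0.09  0.05  0.02] w 10.7
R
 [[ 1.    -0.002  0.001]
 [-0.001 -0.004  1.   ]
 [-0.002 -1.    -0.004]]
shift tool cm [  1.6   -0.22 -39.45] in goal axes [  1.14  -0.36 -39.46]
turn tool [ 0.004 -0.012 -0.002] joints [-0.86  0.23  0.45  1.67 -0.1   1.27 -0.4 ]
[0.16, -0.07, -3.94] [0.0, -0.001, -0.0]
[0.16, -0.07, -3.94] [0.0, -0.001, -0.0]
[0.15, -0.07, -3.95] [0.0, -0.001, -0.0]
[0.15, -0.08, -3.95] [0.0, -0.001, -0.0]
[0.14, -0.08, -3.95] [0.0, -0.001, -0.0]
[0.14, -0.08, -3.95] [0.0, -0.001, -0.0]
[0.13, -0.08, -3.95] [0.0, -0.001, -0.0]
[0.13, -0.08, -3.95] [0.0, -0.001, -0.0]
[0.12, -0.08, -3.95] [0.0, -0.001, -0.0]
[0.12, -0.08, -3.95] [0.0, -0.001, -0.0]
```

Request:
move_arm([
  {"x":0.1,"y":-0.1,"z":-2,"rx":0,"ry":0,"rz":0},
  {"x":0.2,"y":-0.1,"z":-4,"rx":0,"ry":-0.002,"rz":0},
  {"x":0.2,"y":-0.1,"z":-4.5,"rx":0,"ry":-0.002,"rz":0},
  {"x":0.2,"y":-0.1,"z":-4.5,"rx":0,"ry":-0.002,"rz":0},
  {"x":0.2,"y":-0.1,"z":-4.5,"rx":0,"ry":-0.002,"rz":0},
  {"x":0.2,"y":-0.1,"z":-4.5,"rx":0,"ry":-0.002,"rz":0},
  {"x":0.2,"y":-0.1,"z":-4.5,"rx":0,"ry":-0.002,"rz":0},
  {"x":0.2,"y":-0.1,"z":-4,"rx":0,"ry":0,"rz":0},
  {"x":0.1,"y":0,"z":-3,"rx":0,"ry":0,"rz":0},
  {"x":0.1,"y":0,"z":-1.5,"rx":0,"ry":0,"rz":0},
  {"x":0,"y":0,"z":0,"rx":0,"ry":0,"rz":0},
])

```text
clock: 6.55
position: [0.5013, -0.1798, 0.3328]
ee_rot: [-1.582, 0.018, 0.023]
force: [0.8, 0.9, -4.7]
width: 0.117
```

```bash
python3 -c "
from h import *
goal([.510,-.177,.28],.011)"
```

```text
t 6.55 pos [ 0.5013 -0.1798  0.3328] F [ 0.77  0.93 -4.67] M [-0.05  0.03  0.01] w 10.7
R
 [[ 1.    -0.026 -0.003]
 [ 0.003 -0.012  1.   ]
 [-0.026 -1.    -0.012]]
shift tool cm [1.01 5.25 0.33] in goal axes [0.87 5.28 0.27]
turn tool [ 0.011 -0.008 -0.026] joints [-0.29  0.25  0.68  1.69 -0.14  1.28  0.42]
```

Request:
move_arm([
  {"x":1.0,"y":0,"z":0.3,"rx":0.011,"ry":-0.008,"rz":-0.026},
  {"x":0,"y":0,"z":0,"rx":0,"ry":0,"rz":0},
  {"x":0,"y":2,"z":0,"rx":0,"ry":0,"rz":0},
  {"x":0,"y":2,"z":0,"rx":0,"ry":0,"rz":0},
  {"x":0,"y":0,"z":0,"rx":0,"ry":0,"rz":0},
  {"x":0,"y":0,"z":0,"rx":0,"ry":0,"rz":0},
])

```text
clock: 7.3
position: [0.5123, -0.1719, 0.291]
ee_rot: [-1.568, -0.015, 0.013]
force: [0.3, 0.0, -4.6]
width: 0.118
```

```bash
python3 -c "
from h import *
goal([.510,-.177,.22],.011)
cv2.imwrite('pics/t3.png',cv2.resize(arm.get_image('top')[180:250,310:450],None,fx=5.5,fy=5.5))
cv2.imwrite('pics/s3.png',cv2.resize(arm.get_image('side')[130:350,240:400],None,fx=3.5,fy=2.7))"
```

```text
t 7.3 pos [ 0.5123 -0.1719  0.291 ] F [ 0.28  0.01 -4.64] M [-0.12  0.05 -0.03] w 10.8
R
 [[ 1.     0.001 -0.018]
 [ 0.018  0.003  1.   ]
 [ 0.001 -1.     0.003]]
shift tool cm [-0.24  7.1  -0.53] in goal axes [-0.23  7.1  -0.51]
turn tool [-0.003  0.007  0.001] joints [-0.28  0.28  0.66  1.75 -0.19  1.17  0.45]
```

View pics/s3.png

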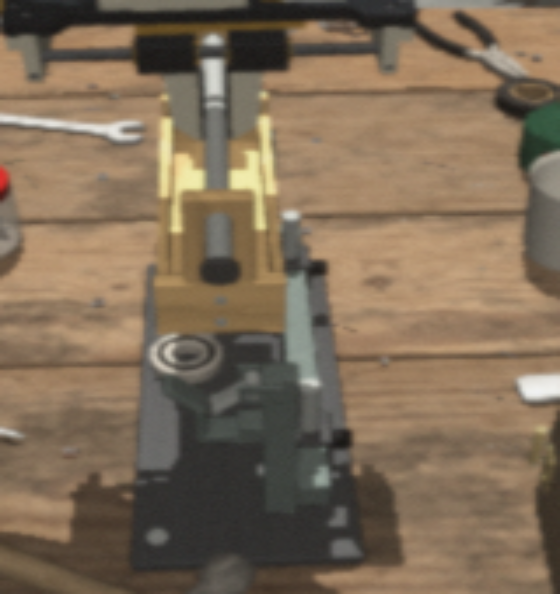

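View pics/t3.png

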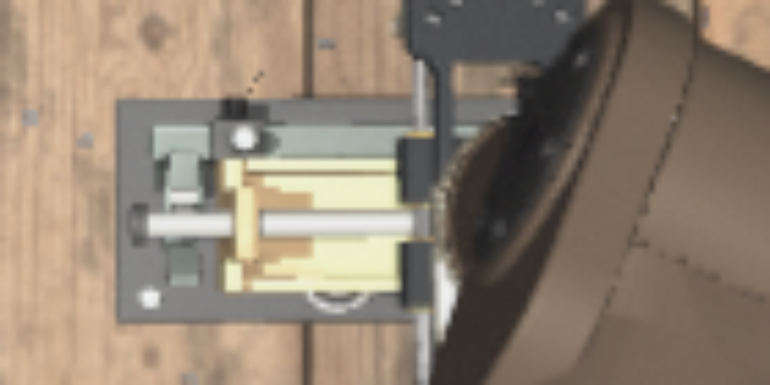

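```bash
python3 -c "
from h import *
a=onplane('top',np.array([139.5/5.5-.5+310,224.5/5.5-.5+180]),.2876)
b=onplane('side',np.array([220.5/3.5-.5+240,270.5/2.7-.5+130]),.2876)
print(a,b,(a+b)/2,a-b)"
```

```text
[ 0.51025052 -0.02945191] [ 0.5138771 -0.3229822] [ 0.51206381 -0.17621705] [-0.00362659  0.29353028]
```

Request:
move_arm([
  {"x":-0.25,"y":0,"z":-0.5,"rx":0,"ry":0.007,"rz":0},
  {"x":0,"y":2,"z":0,"rx":0,"ry":0,"rz":0},
  {"x":0,"y":2,"z":0,"rx":0,"ry":0,"rz":0},
  {"x":0,"y":2,"z":0,"rx":0,"ry":0,"rz":0},
  {"x":0,"y":1,"z":0,"rx":0,"ry":0,"rz":0},
  {"x":0,"y":0,"z":0,"rx":0,"ry":0,"rz":0},
  {"x":0,"y":0,"z":0,"rx":0,"ry":0,"rz":0},
])

```text
clock: 8.28
position: [0.5116, -0.1802, 0.2234]
ee_rot: [-1.57, -0.013, -0.001]
force: [-0.4, 0.1, -4.7]
width: 0.117
```

```bash
python3 -c "
from h import *
goal([.5095,-.177,.18],.011)"
```

```text
t 8.275 pos [ 0.5116 -0.1802  0.2234] F [-0.35  0.08 -4.75] M [-0.13  0.05 -0.03] w 10.7
R
 [[ 1.     0.009 -0.008]
 [ 0.008  0.001  1.   ]
 [ 0.009 -1.     0.001]]
shift tool cm [-0.24  4.34  0.31] in goal axes [-0.2   4.34  0.32]
turn tool [-0.001 -0.003  0.009] joints [-0.24  0.35  0.64  1.85 -0.25  1.01  0.51]
```

Request:
move_arm([
  {"x":-0.25,"y":0.5,"z":0.3,"rx":0,"ry":-0.003,"rz":0.009},
  {"x":0,"y":1,"z":0,"rx":0,"ry":0,"rz":0},
  {"x":0,"y":1,"z":0,"rx":0,"ry":0,"rz":0},
  {"x":0,"y":0,"z":0,"rx":0,"ry":0,"rz":0},
  {"x":0,"y":0,"z":0,"rx":0,"ry":0,"rz":0},
])

```text
clock: 8.9
position: [0.5095, -0.1769, 0.1975]
ee_rot: [-1.57, -0.009, 0.009]
force: [0.1, -0.4, -3.8]
width: 0.118
```

```bash
python3 -c "
from h import *
goal([.5095,-.177,.18],.011)
cv2.imwrite('pics/t4.png',cv2.resize(arm.get_image('top')[180:250,310:450],None,fx=5.5,fy=5.5))
cv2.imwrite('pics/s4.png',cv2.resize(arm.get_image('side')[150:330,240:380],None,fx=4.2,fy=3.3))"
```

```text
t 8.9 pos [ 0.5095 -0.1769  0.1975] F [ 0.08 -0.44 -3.84] M [-0.04  0.09 -0.04] w 10.8
R
 [[ 1.     0.    -0.012]
 [ 0.012  0.001  1.   ]
 [ 0.    -1.     0.001]]
shift tool cm [-0.    1.75 -0.01] in goal axes [-0.    1.75 -0.01]
turn tool [-0.001  0.001  0.   ] joints [-0.23  0.38  0.62  1.88 -0.27  0.96  0.53]
```

View pics/s4.png

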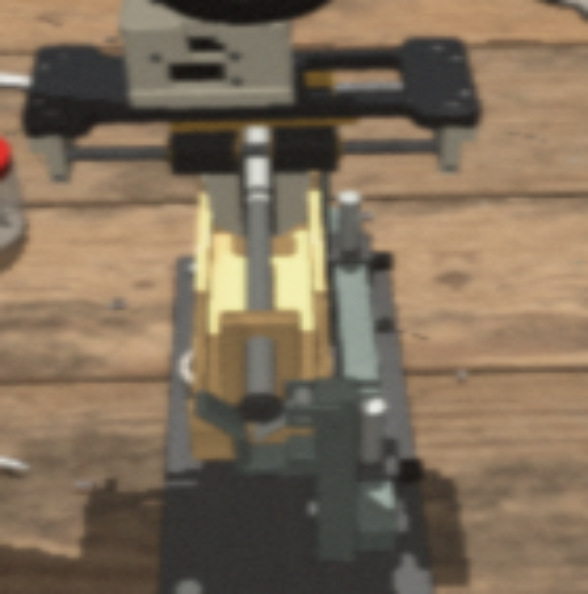

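View pics/t4.png

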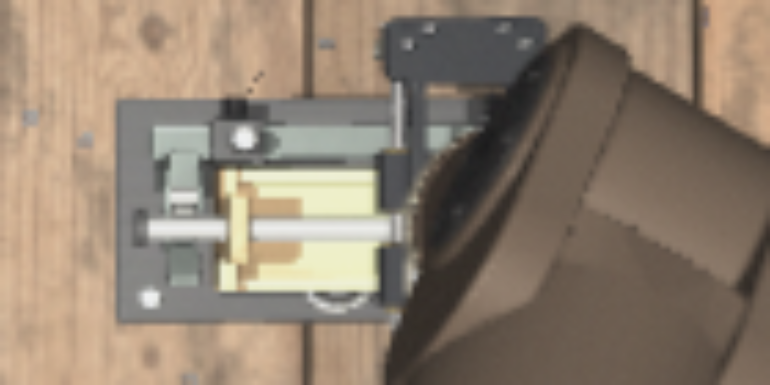

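Request:
move_arm([
  {"x":0,"y":0.7,"z":0,"rx":0,"ry":0,"rz":0},
  {"x":0,"y":0.6,"z":0,"rx":0,"ry":0,"rz":0},
  {"x":0,"y":0.4,"z":0,"rx":0,"ry":0,"rz":0},
])

```text
clock: 9.38
position: [0.5099, -0.177, 0.18]
ee_rot: [-1.57, -0.011, 0.008]
force: [-0.1, -0.5, -4.5]
width: 0.117
```

```bash
python3 -c "
from h import *
goal([.5095,-.177,.138],.011)"
```

```text
t 9.375 pos [ 0.5099 -0.177   0.18  ] F [-0.15 -0.47 -4.51] M [-0.05  0.1   0.01] w 10.7
R
 [[ 1.     0.002 -0.012]
 [ 0.012  0.001  1.   ]
 [ 0.002 -1.     0.001]]
shift tool cm [-0.05  4.2  -0.01] in goal axes [-0.04  4.2  -0.  ]
turn tool [-0.001  0.001  0.002] joints [-0.22  0.4   0.61  1.9  -0.29  0.92  0.54]
```

Request:
move_arm([
  {"x":0,"y":0.4,"z":0,"rx":0,"ry":0,"rz":0},
  {"x":0,"y":0.4,"z":0,"rx":0,"ry":0,"rz":0},
])

```text
clock: 9.62
position: [0.5099, -0.177, 0.1712]
ee_rot: [-1.57, -0.01, 0.008]
force: [-0.3, 0.4, -4.5]
width: 0.116
```

Request:
move_arm([
  {"x":0,"y":0.4,"z":0,"rx":0,"ry":0,"rz":0},
])

```text
clock: 9.75
position: [0.5101, -0.1771, 0.1676]
ee_rot: [-1.57, -0.011, 0.008]
force: [-3.9, 1.9, 11.2]
width: 0.114
```

Request:
move_arm([
  {"x":0,"y":0.4,"z":0,"rx":0,"ry":0,"rz":0},
])

```text
clock: 9.88
position: [0.5102, -0.1775, 0.1644]
ee_rot: [-1.57, -0.011, 0.007]
force: [-7.0, 1.1, 10.7]
width: 0.115
```

Request:
move_arm([
  {"x":0,"y":0.4,"z":0,"rx":0,"ry":0,"rz":0},
])

```text
clock: 10.0
position: [0.5098, -0.1778, 0.1611]
ee_rot: [-1.569, -0.011, 0.007]
force: [-6.9, 1.4, 8.4]
width: 0.115
```

Request:
move_arm([
  {"x":0,"y":0.4,"z":0,"rx":0,"ry":0,"rz":0},
])

```text
clock: 10.12
position: [0.5092, -0.1782, 0.1576]
ee_rot: [-1.569, -0.01, 0.007]
force: [-6.3, 1.0, 6.9]
width: 0.115
```

```bash
python3 -c "
from h import *
goal([.5095,-.177,.138],.011)"
```

```text
t 10.125 pos [ 0.5092 -0.1782  0.1576] F [-6.27  1.01  6.93] M [-0.05  1.39  0.07] w 10.5
R
 [[ 1.     0.002 -0.011]
 [ 0.011  0.002  1.   ]
 [ 0.002 -1.     0.002]]
shift tool cm [0.03 1.96 0.12] in goal axes [0.04 1.96 0.12]
turn tool [-0.002 -0.     0.002] joints [-0.2   0.43  0.6   1.93 -0.31  0.88  0.57]
```

Request:
move_arm([
  {"x":0.1,"y":0.4,"z":0.1,"rx":0,"ry":0,"rz":0},
  {"x":0.05,"y":0.4,"z":0,"rx":0,"ry":0,"rz":0},
])

```text
clock: 10.38
position: [0.5082, -0.1781, 0.1497]
ee_rot: [-1.569, -0.006, 0.008]
force: [-1.0, 1.3, -2.0]
width: 0.115
```

Request:
move_arm([
  {"x":0.05,"y":0.4,"z":0,"rx":0,"ry":0,"rz":0},
])

```text
clock: 10.5
position: [0.509, -0.1784, 0.146]
ee_rot: [-1.569, -0.007, 0.007]
force: [-1.5, 1.0, 5.7]
width: 0.118
```

```bash
python3 -c "
from h import *
goal([.5095,-.177,.138],.011)"
```

```text
t 10.5 pos [ 0.509  -0.1784  0.146 ] F [-1.47  1.03  5.71] M [-0.22  0.47 -0.01] w 10.8
R
 [[ 1.    -0.    -0.009]
 [ 0.009  0.002  1.   ]
 [-0.    -1.     0.002]]
shift tool cm [0.06 0.8  0.14] in goal axes [0.06 0.8  0.14]
turn tool [-0.002 -0.002 -0.   ] joints [-0.19  0.45  0.59  1.94 -0.33  0.85  0.58]
```

Request:
move_arm([
  {"x":0.05,"y":0.25,"z":0.05,"rx":0,"ry":0,"rz":0},
])

```text
clock: 10.62
position: [0.5093, -0.1784, 0.1435]
ee_rot: [-1.569, -0.006, 0.007]
force: [-4.0, -1.1, 0.4]
width: 0.114
```

```bash
python3 -c "
from h import *
goal([.5095,-.177,.138],.011)"
```

```text
t 10.625 pos [ 0.5093 -0.1784  0.1435] F [-3.96 -1.11  0.4 ] M [-0.41  0.89 -0.05] w 10.5
R
 [[ 1.    -0.    -0.009]
 [ 0.009  0.002  1.   ]
 [-0.    -1.     0.002]]
shift tool cm [0.02 0.55 0.14] in goal axes [0.02 0.55 0.14]
turn tool [-0.002 -0.002 -0.   ] joints [-0.19  0.45  0.59  1.94 -0.33  0.85  0.58]
```

Request:
move_arm([
  {"x":0,"y":0.25,"z":0,"rx":0,"ry":0,"rz":0},
])

```text
clock: 10.75
position: [0.5094, -0.1785, 0.1409]
ee_rot: [-1.569, -0.006, 0.007]
force: [-0.3, -0.5, -5.3]
width: 0.113
```

```bash
python3 -c "
from h import *
goal([.5095,-.177,.138],.011)"
```

```text
t 10.75 pos [ 0.5094 -0.1785  0.1409] F [-0.27 -0.52 -5.32] M [-0.19  0.03 -0.05] w 10.4
R
 [[ 1.    -0.    -0.008]
 [ 0.008  0.001  1.   ]
 [-0.    -1.     0.001]]
shift tool cm [0.01 0.29 0.15] in goal axes [0.01 0.29 0.15]
turn tool [-0.001 -0.003 -0.   ] joints [-0.19  0.45  0.58  1.94 -0.33  0.84  0.58]
```

Request:
move_arm([
  {"x":0,"y":0.2,"z":0,"rx":0,"ry":0,"rz":0},
])

```text
clock: 10.88
position: [0.5096, -0.1782, 0.1385]
ee_rot: [-1.569, -0.007, 0.007]
force: [-1.5, 0.1, 5.4]
width: 0.118
```

Request:
move_arm([
  {"x":0,"y":0.2,"z":0,"rx":0,"ry":0,"rz":0},
])

```text
clock: 11.0
position: [0.5098, -0.1783, 0.138]
ee_rot: [-1.568, -0.007, 0.006]
force: [-15.2, 4.9, 42.0]
width: 0.116
```

```bash
python3 -c "
from h import *
goal([.5095,-.177,.138],.011)"
```

```text
t 11.0 pos [ 0.5098 -0.1783  0.138 ] F [-15.19   4.9   42.04] M [ 1.07  3.25 -0.03] w 10.7
R
 [[ 1.     0.001 -0.009]
 [ 0.009  0.002  1.   ]
 [ 0.001 -1.     0.002]]
shift tool cm [-0.03 -0.    0.13] in goal axes [-0.03 -0.    0.13]
turn tool [-0.002 -0.002  0.001] joints [-0.18  0.46  0.58  1.94 -0.34  0.84  0.59]
```

Request:
move_arm([
  {"x":0,"y":-0.05,"z":0,"rx":0,"ry":0,"rz":0},
])

```text
clock: 11.12
position: [0.5099, -0.1782, 0.1388]
ee_rot: [-1.568, -0.008, 0.006]
force: [0.5, -0.0, -5.5]
width: 0.12
```

```bash
python3 -c "
from h import *
goal([.5095,-.177,.138],.011)
cv2.imwrite('pics/t5.png',cv2.resize(arm.get_image('top')[180:250,310:450],None,fx=5.5,fy=5.5))
cv2.imwrite('pics/s5.png',cv2.resize(arm.get_image('side')[170:330,270:370],None,fx=5,fy=3.7,interpolation=cv2.INTER_CUBIC))
goal([.5095,-.177,.138],.011)"
```

```text
t 11.125 pos [ 0.5099 -0.1782  0.1388] F [ 0.5  -0.05 -5.46] M [-0.02  0.08  0.06] w 11.0
R
 [[ 1.     0.001 -0.009]
 [ 0.009  0.003  1.   ]
 [ 0.001 -1.     0.003]]
shift tool cm [-0.04  0.08  0.12] in goal axes [-0.04  0.08  0.12]
turn tool [-0.003 -0.002  0.001] joints [-0.18  0.46  0.58  1.94 -0.34  0.84  0.59]
t 11.225 pos [ 0.5102 -0.1782  0.1385] F [-0.01 -0.98  0.3 ] M [-0.08  0.19  0.  ] w 10.4
R
 [[ 1.     0.001 -0.009]
 [ 0.009  0.002  1.   ]
 [ 0.002 -1.     0.002]]
shift tool cm [-0.07  0.05  0.12] in goal axes [-0.07  0.05  0.12]
turn tool [-0.002 -0.002  0.002] joints [-0.18  0.46  0.58  1.94 -0.34  0.84  0.59]
```

View pics/s5.png

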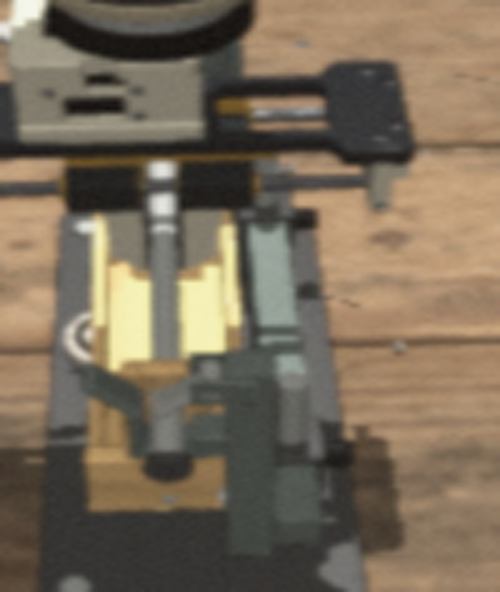

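View pics/t5.png

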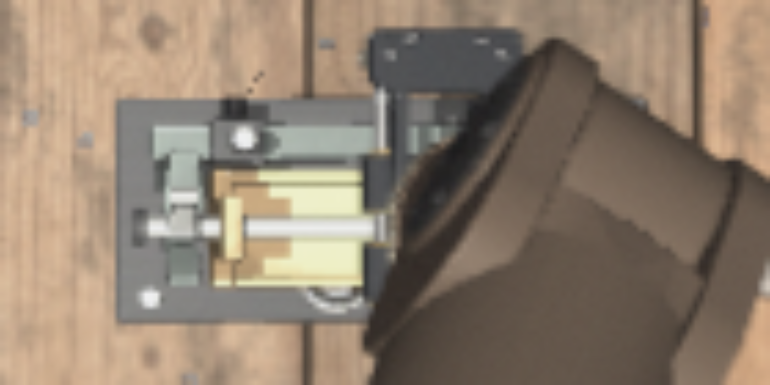

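Request:
move_arm([
  {"x":0,"y":-0.3,"z":0,"rx":0,"ry":0,"rz":0},
  {"x":0,"y":-0.2,"z":0,"rx":0,"ry":0,"rz":0},
])

```text
clock: 11.48
position: [0.5103, -0.1778, 0.1431]
ee_rot: [-1.568, -0.008, 0.007]
force: [-1.0, 0.4, -5.1]
width: 0.117
```

Request:
move_arm([
  {"x":0,"y":-0.1,"z":0,"rx":0,"ry":0,"rz":0},
])

```text
clock: 11.6
position: [0.5103, -0.1777, 0.144]
ee_rot: [-1.568, -0.008, 0.007]
force: [-0.4, -0.1, -4.4]
width: 0.116
```

```bash
python3 -c "
from h import *
goal([.5095,-.177,.138],.011)"
```

```text
t 11.6 pos [ 0.5103 -0.1777  0.144 ] F [-0.38 -0.05 -4.43] M [-0.09  0.06 -0.02] w 10.7
R
 [[ 1.     0.001 -0.01 ]
 [ 0.01   0.002  1.   ]
 [ 0.001 -1.     0.002]]
shift tool cm [-0.08  0.6   0.07] in goal axes [-0.08  0.6   0.07]
turn tool [-0.002 -0.001  0.001] joints [-0.19  0.45  0.58  1.94 -0.33  0.85  0.58]
```

Request:
move_arm([
  {"x":0,"y":-0.1,"z":0,"rx":0,"ry":0,"rz":0},
])

```text
clock: 11.72
position: [0.5103, -0.1776, 0.145]
ee_rot: [-1.568, -0.008, 0.007]
force: [-0.1, 0.6, -5.9]
width: 0.114
```

Request:
move_arm([
  {"x":0,"y":-0.08,"z":0,"rx":0,"ry":0,"rz":0},
])

```text
clock: 11.85
position: [0.5103, -0.1776, 0.1458]
ee_rot: [-1.568, -0.008, 0.007]
force: [-0.9, 0.3, -5.0]
width: 0.114
```

Request:
move_arm([
  {"x":0,"y":-0.08,"z":0,"rx":0,"ry":0,"rz":0},
])

```text
clock: 11.98
position: [0.5102, -0.1775, 0.1466]
ee_rot: [-1.568, -0.008, 0.007]
force: [0.9, 0.2, -6.0]
width: 0.115
```

```bash
python3 -c "
from h import *
goal([.5095,-.177,.138],.011)"
```

```text
t 11.975 pos [ 0.5102 -0.1775  0.1466] F [ 0.87  0.24 -6.  ] M [-0.01 -0.04  0.02] w 10.6
R
 [[ 1.     0.    -0.01 ]
 [ 0.01   0.002  1.   ]
 [ 0.    -1.     0.002]]
shift tool cm [-0.07  0.86  0.05] in goal axes [-0.07  0.86  0.05]
turn tool [-0.002 -0.001  0.   ] joints [-0.19  0.45  0.59  1.93 -0.33  0.86  0.58]
```

Request:
move_arm([
  {"x":0,"y":-0.06,"z":0,"rx":0,"ry":0,"rz":0},
])

```text
clock: 12.1
position: [0.5102, -0.1775, 0.147]
ee_rot: [-1.568, -0.008, 0.008]
force: [1.5, -0.6, -11.7]
width: 0.115
```

Request:
move_arm([
  {"x":0,"y":-0.06,"z":0,"rx":0,"ry":0,"rz":0},
])

```text
clock: 12.22
position: [0.5101, -0.1775, 0.1472]
ee_rot: [-1.569, -0.008, 0.008]
force: [4.3, -1.4, -17.0]
width: 0.115
```

```bash
python3 -c "
from h import *
goal([.5095,-.177,.138],.011)"
```

```text
t 12.225 pos [ 0.5101 -0.1775  0.1472] F [  4.31  -1.42 -16.96] M [-0.38 -0.77  0.05] w 10.6
R
 [[ 1.    -0.    -0.01 ]
 [ 0.01   0.002  1.   ]
 [-0.    -1.     0.002]]
shift tool cm [-0.06  0.92  0.04] in goal axes [-0.06  0.92  0.05]
turn tool [-0.002 -0.001 -0.   ] joints [-0.19  0.45  0.59  1.93 -0.32  0.86  0.58]
```

Request:
move_arm([
  {"x":0,"y":-0.06,"z":0,"rx":0,"ry":0,"rz":0},
])

```text
clock: 12.35
position: [0.5101, -0.1774, 0.1472]
ee_rot: [-1.569, -0.007, 0.008]
force: [4.2, -2.6, -19.4]
width: 0.115
```

```bash
python3 -c "
from h import *
goal(None,.011)
cv2.imwrite('pics/s6.png',cv2.resize(arm.get_image('side')[170:330,270:370],None,fx=5,fy=3.7,interpolation=cv2.INTER_CUBIC))
goal(None,.011)
cv2.imwrite('pics/t6.png',cv2.resize(arm.get_image('top')[180:250,310:450],None,fx=5.5,fy=5.5))
goal(None,.011)"
```

```text
t 12.35 pos [ 0.5101 -0.1774  0.1472] F [  4.19  -2.6  -19.36] M [-0.45 -0.9  -0.03] w 10.6
R
 [[ 1.    -0.001 -0.01 ]
 [ 0.01   0.002  1.   ]
 [-0.001 -1.     0.002]]
turn tool [-0.002 -0.001 -0.001] joints [-0.19  0.45  0.59  1.93 -0.32  0.86  0.58]
t 12.4 pos [ 0.5101 -0.1774  0.1472] F [  4.98  -2.52 -19.54] M [-0.47 -0.92 -0.  ] w 10.5
R
 [[ 1.    -0.001 -0.01 ]
 [ 0.01   0.002  1.   ]
 [-0.001 -1.     0.002]]
turn tool [-0.002 -0.001 -0.001] joints [-0.19  0.45  0.59  1.93 -0.32  0.86  0.58]
t 12.45 pos [ 0.5101 -0.1774  0.1472] F [  4.66  -1.78 -20.88] M [-0.4  -0.99  0.02] w 10.7
R
 [[ 1.    -0.001 -0.01 ]
 [ 0.01   0.002  1.   ]
 [-0.001 -1.     0.002]]
turn tool [-0.002 -0.001 -0.001] joints [-0.19  0.45  0.59  1.93 -0.32  0.86  0.58]
```

View pics/s6.png

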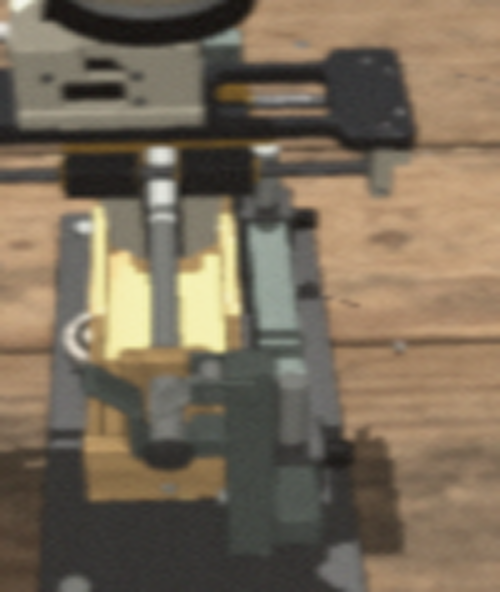

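Request:
move_arm([
  {"x":0,"y":0.3,"z":0,"rx":0,"ry":0,"rz":0},
  {"x":0,"y":0.3,"z":0,"rx":0,"ry":0,"rz":0},
  {"x":0,"y":0.15,"z":0,"rx":0,"ry":0,"rz":0},
  {"x":0,"y":0,"z":0,"rx":0,"ry":0,"rz":0},
])

```text
clock: 12.95
position: [0.5102, -0.1775, 0.1405]
ee_rot: [-1.568, -0.008, 0.007]
force: [0.4, -0.1, -5.5]
width: 0.118
```

```bash
python3 -c "
from h import *
goal(None,.011)"
```

```text
t 12.95 pos [ 0.5102 -0.1775  0.1405] F [ 0.43 -0.06 -5.46] M [-0.12  0.04 -0.02] w 10.8
R
 [[ 1.     0.    -0.01 ]
 [ 0.01   0.003  1.   ]
 [ 0.    -1.     0.003]]
turn tool [-0.003 -0.001  0.   ] joints [-0.19  0.46  0.58  1.94 -0.33  0.84  0.58]
```

Request:
move_arm([
  {"x":0,"y":0.12,"z":0,"rx":0,"ry":0,"rz":0},
  {"x":0,"y":0.05,"z":0,"rx":0,"ry":0,"rz":0},
])

```text
clock: 13.2
position: [0.5103, -0.1776, 0.139]
ee_rot: [-1.568, -0.008, 0.007]
force: [-0.7, 0.2, -5.1]
width: 0.117
```

Request:
move_arm([
  {"x":0,"y":0.05,"z":0,"rx":0,"ry":0,"rz":0},
])

```text
clock: 13.32
position: [0.5103, -0.1776, 0.1385]
ee_rot: [-1.568, -0.008, 0.007]
force: [-2.0, 0.7, -1.3]
width: 0.115
```

```bash
python3 -c "
from h import *
goal(None,.011)"
```

```text
t 13.325 pos [ 0.5103 -0.1776  0.1385] F [-1.96  0.73 -1.27] M [0.04 0.27 0.05] w 10.5
R
 [[ 1.     0.001 -0.01 ]
 [ 0.01   0.003  1.   ]
 [ 0.001 -1.     0.003]]
turn tool [-0.003 -0.001  0.001] joints [-0.18  0.46  0.58  1.94 -0.34  0.84  0.59]
```

Seated lightly on the left; one small gentle nudge more, then release.

Request:
move_arm([
  {"x":0,"y":0.05,"z":0,"rx":0,"ry":0,"rz":0},
])

```text
clock: 13.45
position: [0.5103, -0.1777, 0.1384]
ee_rot: [-1.568, -0.008, 0.007]
force: [-3.0, 0.5, 5.7]
width: 0.111
```

```bash
python3 -c "
from h import *
goal(None,.011)"
```

```text
t 13.45 pos [ 0.5103 -0.1777  0.1384] F [-2.96  0.55  5.73] M [0.27 0.75 0.12] w 10.1
R
 [[ 1.     0.001 -0.01 ]
 [ 0.01   0.003  1.   ]
 [ 0.001 -1.     0.003]]
turn tool [-0.003 -0.001  0.001] joints [-0.18  0.46  0.58  1.94 -0.34  0.84  0.59]
```

Request:
move_arm([
  {"x":0,"y":0,"z":0,"rx":0,"ry":0,"rz":0},
  {"x":0,"y":0,"z":0,"rx":0,"ry":0,"rz":0},
  {"x":0,"y":0,"z":0,"rx":0,"ry":0,"rz":0},
  {"x":0,"y":0,"z":0,"rx":0,"ry":0,"rz":0},
  {"x":0,"y":0,"z":0,"rx":0,"ry":0,"rz":0},
], jaw=4)

```text
clock: 14.08
position: [0.5117, -0.1783, 0.1393]
ee_rot: [-1.569, -0.011, 0.004]
force: [-0.2, 0.2, -0.6]
width: 0.434
```

```bash
python3 -c "
from h import *
goal(None,.011)"
```

```text
t 14.075 pos [ 0.5117 -0.1783  0.1393] F [-0.21  0.18 -0.59] M [-0.09  0.06  0.01] w 39.8
R
 [[ 1.     0.004 -0.01 ]
 [ 0.01   0.002  1.   ]
 [ 0.004 -1.     0.002]]
turn tool [-0.002 -0.001  0.004] joints [-0.18  0.46  0.58  1.94 -0.34  0.84  0.59]
```

Released; retreat straight up, then aside.

Request:
move_arm([
  {"x":0,"y":-1,"z":0,"rx":0,"ry":0,"rz":0},
  {"x":0,"y":-2,"z":0,"rx":0,"ry":0,"rz":0},
  {"x":0,"y":-4,"z":0,"rx":0,"ry":0,"rz":0},
  {"x":0,"y":-4,"z":0,"rx":0,"ry":0,"rz":0},
  {"x":0,"y":-4,"z":0,"rx":0,"ry":0,"rz":0},
  {"x":0,"y":-2,"z":2,"rx":0,"ry":0,"rz":0},
  {"x":0,"y":0,"z":4,"rx":0,"ry":0,"rz":0},
  {"x":0,"y":0,"z":5,"rx":0,"ry":0,"rz":0},
  {"x":0,"y":0,"z":5,"rx":0,"ry":0,"rz":0},
  {"x":0,"y":0,"z":5,"rx":0,"ry":0,"rz":0},
  {"x":0,"y":0,"z":5,"rx":0,"ry":0,"rz":0},
  {"x":0,"y":0,"z":2,"rx":0,"ry":0,"rz":0},
])

```text
clock: 15.58
position: [0.5091, 0.1053, 0.3237]
ee_rot: [-1.569, -0.009, -0.009]
force: [0.1, -1.1, -0.1]
width: 0.434
```

Request:
move_arm([
  {"x":0,"y":0,"z":0,"rx":0,"ry":0,"rz":0},
  {"x":0,"y":0,"z":0,"rx":0,"ry":0,"rz":0},
])

```text
clock: 15.82
position: [0.5089, 0.1055, 0.3245]
ee_rot: [-1.57, -0.011, -0.008]
force: [0.4, 0.0, 0.5]
width: 0.435
```

```bash
python3 -c "
from h import *
cv2.imwrite('pics/s7.png',cv2.resize(arm.get_image('side')[170:330,270:370],None,fx=5,fy=3.7,interpolation=cv2.INTER_CUBIC))
cv2.imwrite('pics/t7.png',cv2.resize(arm.get_image('top')[180:250,310:450],None,fx=5.5,fy=5.5))
goal(None,.011)"
```

```text
t 15.925 pos [0.509  0.1053 0.3245] F [-0.84 -0.26 -0.79] M [-0.09  0.02 -0.01] w 39.9
R
 [[ 1.     0.012 -0.001]
 [ 0.001  0.001  1.   ]
 [ 0.012 -1.     0.001]]
turn tool [-0.001 -0.01   0.012] joints [-0.74  0.2   0.53  1.75 -0.11  1.21 -0.18]
```

View pics/s7.png

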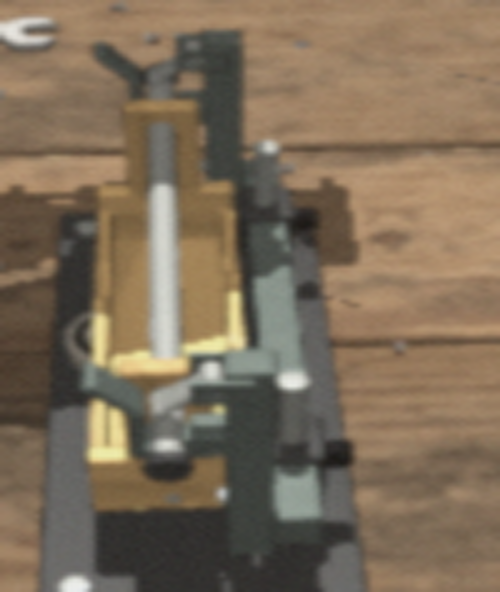

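View pics/t7.png

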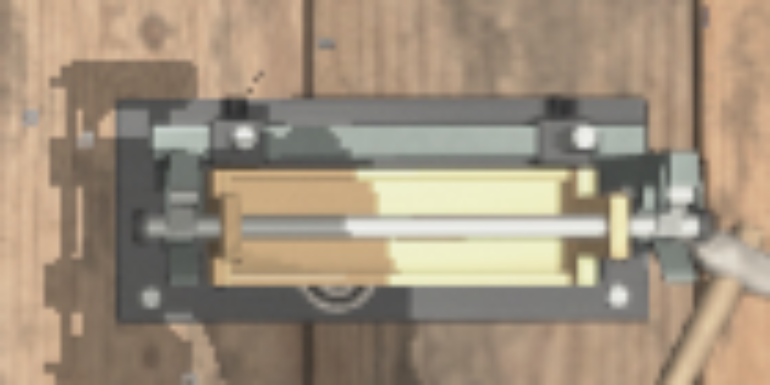

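Both pictures show the bar in both hooks. The keepers lie across it at the left (180,215) and right (678,215) in the top view, and the arm is clear.

```bash
python3 -c "
from cell import arm
print(arm.sign_off())"
```

```text
the job is handed in; nothing more can be done
None
```

The caddy is hanging by its bar in both hooks with both keepers shut over it. I handed the job in at about 16 s with the arm clear.

- **Fitting:** I lowered the caddy in small steps. The bar met the keepers about 31 mm over the seat and took about 16 N beyond the weight to press past. The force had dropped back to just the weight before the bar touched the seat.
- **Check pull:** the bar came up about 8.7 mm and was stopped there. I held it with about 15 N beyond the weight for over 0.2 s. From the moment reading I worked out about 9 N on the left keeper and 6 N on the right.
- **After letting go:** I set it back down with about 11 N beyond the weight before opening the fingers. The last side and top pictures show both ends seated and both keepers across the bar.

**Pressed too hard once:** my last downward step onto the hard seat briefly put about 47 N on the two posts together. I estimate 28 N on the left and 19 N on the right, so the left was close to the 30 N limit. I backed off in the next step. The split is worked out from the moment reading, not measured directly.

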